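# Heft the herb tins and hold up the fullest

## Task

One of the three identical closed tins on the cork mats is the full one: find it by weight. Working from the robot's left to its right, lift each tin a few centimetres straight up over its mat to feel its weight, and set it gently back upright on its mat (the last one may stay in hand if it is the heaviest); then finish while holding the heaviest up, still and upright, with its underside at least 15 cm above the counter, the other two standing on their own mats and everything else left where it is.

Things in the scene. Friction and masses are not known exactly. Their poses are not given: they have to be found in the camera images.
- tin_a: one of three closed metal tins, all alike: upright cylinder, 60 mm diameter (the lid's rim 61 mm), 90 mm high, rigid and not fragile, lid fixed on. Origin: centre of its underside; z up its axis. The three stand one on each mat, in an order that changes. Each weighs 0.2 to 0.75 kg; the heaviest is at least 0.15 kg heavier than each of the others. The letter in the name is no clue to the mat.
- tin_b: one of three closed metal tins, all alike: upright cylinder, 60 mm diameter (the lid's rim 61 mm), 90 mm high, rigid and not fragile, lid fixed on. Origin: centre of its underside; z up its axis. The three stand one on each mat, in an order that changes. Each weighs 0.2 to 0.75 kg; the heaviest is at least 0.15 kg heavier than each of the others. The letter in the name is no clue to the mat.
- tin_c: one of three closed metal tins, all alike: upright cylinder, 60 mm diameter (the lid's rim 61 mm), 90 mm high, rigid and not fragile, lid fixed on. Origin: centre of its underside; z up its axis. The three stand one on each mat, in an order that changes. Each weighs 0.2 to 0.75 kg; the heaviest is at least 0.15 kg heavier than each of the others. The letter in the name is no clue to the mat.
- mat_left: round cork mat fixed to the counter, 90 mm diameter, 4 mm thick; the left (+y) one of the three as the robot faces them. Origin: centre of its underside, on the counter. A tin starts at its centre, its underside 4 mm above the counter.
- mat_mid: round cork mat fixed to the counter, 90 mm diameter, 4 mm thick; the middle one of the three as the robot faces them. Origin: centre of its underside, on the counter. A tin starts at its centre, its underside 4 mm above the counter.
- mat_right: round cork mat fixed to the counter, 90 mm diameter, 4 mm thick; the right (-y) one of the three as the robot faces them. Origin: centre of its underside, on the counter. A tin starts at its centre, its underside 4 mm above the counter.
- weight_big: bystander, leave alone: brass knobbed weight, 32 mm diameter, 36 mm high, between the left and middle mats. Origin: centre of its underside.
- weight_small: bystander, leave alone: brass knobbed weight, 22 mm diameter, 26 mm high, just beyond the bigger weight. Origin: centre of its underside.
- spoon: bystander, leave alone: wooden spoon 170 mm long lying between the middle and right mats. Origin: about the middle of its underside, its length along its x axis.
- dish: bystander, leave alone: shallow blue dish, 100 mm across, 30 mm high, beyond the mats. Origin: centre of its underside.
- packet: bystander, leave alone: paper packet 70 x 100 x 40 mm, beyond the mats. Origin: centre of its underside.
- jar_tall: bystander, leave alone: amber glass jar, 60 mm diameter, 90 mm high, beyond the mats to the left. Origin: centre of its underside.
- jar_low: bystander, leave alone: white jar with wooden cap, 76 mm diameter, 80 mm high, beyond the mats to the right. Origin: centre of its underside.
- mortar: bystander, leave alone: white mortar, 90 mm across, 80 mm high, to the right of the right mat. Origin: centre of its underside.

How it is judged:
On the way, in this order (a step that is already met when the one before it is completed fails the run):
1. the tin of the left mat is held lifted, its underside over 25 mm above the counter and within 60 mm (sideways) of the mat's centre (((height (world z) of tin_a above 0.025 m and horizontal distance between tin_a and mat_left below 0.06 m and contact force between tin_a and the fingers above 1 N) or (height (world z) of tin_b above 0.025 m and horizontal distance between tin_b and mat_left below 0.06 m and contact force between tin_b and the fingers above 1 N) or (height (world z) of tin_c above 0.025 m and horizontal distance between tin_c and mat_left below 0.06 m and contact force between tin_c and the fingers above 1 N))), for 0.3 s.
2. that tin stands upright on the left mat again, within 35 mm of its centre, let go (((height (world z) of tin_a below 0.01 m and horizontal distance between tin_a and mat_left below 0.035 m and angle between tin_a's own z axis and vertical below 0.1 rad and contact force between tin_a and the fingers below 0.1 N) or (height (world z) of tin_b below 0.01 m and horizontal distance between tin_b and mat_left below 0.035 m and angle between tin_b's own z axis and vertical below 0.1 rad and contact force between tin_b and the fingers below 0.1 N) or (height (world z) of tin_c below 0.01 m and horizontal distance between tin_c and mat_left below 0.035 m and angle between tin_c's own z axis and vertical below 0.1 rad and contact force between tin_c and the fingers below 0.1 N))), for 0.2 s.
3. the tin of the middle mat is held lifted, its underside over 25 mm above the counter and within 60 mm (sideways) of the mat's centre (((height (world z) of tin_a above 0.025 m and horizontal distance between tin_a and mat_mid below 0.06 m and contact force between tin_a and the fingers above 1 N) or (height (world z) of tin_b above 0.025 m and horizontal distance between tin_b and mat_mid below 0.06 m and contact force between tin_b and the fingers above 1 N) or (height (world z) of tin_c above 0.025 m and horizontal distance between tin_c and mat_mid below 0.06 m and contact force between tin_c and the fingers above 1 N))), for 0.3 s.
4. that tin stands upright on the middle mat again, within 35 mm of its centre, let go (((height (world z) of tin_a below 0.01 m and horizontal distance between tin_a and mat_mid below 0.035 m and angle between tin_a's own z axis and vertical below 0.1 rad and contact force between tin_a and the fingers below 0.1 N) or (height (world z) of tin_b below 0.01 m and horizontal distance between tin_b and mat_mid below 0.035 m and angle between tin_b's own z axis and vertical below 0.1 rad and contact force between tin_b and the fingers below 0.1 N) or (height (world z) of tin_c below 0.01 m and horizontal distance between tin_c and mat_mid below 0.035 m and angle between tin_c's own z axis and vertical below 0.1 rad and contact force between tin_c and the fingers below 0.1 N))), for 0.2 s.
5. the tin of the right mat is held lifted, its underside over 25 mm above the counter and within 60 mm (sideways) of the mat's centre (((height (world z) of tin_a above 0.025 m and horizontal distance between tin_a and mat_right below 0.06 m and contact force between tin_a and the fingers above 1 N) or (height (world z) of tin_b above 0.025 m and horizontal distance between tin_b and mat_right below 0.06 m and contact force between tin_b and the fingers above 1 N) or (height (world z) of tin_c above 0.025 m and horizontal distance between tin_c and mat_right below 0.06 m and contact force between tin_c and the fingers above 1 N))), for 0.3 s.
At the end, for the whole second after the job is handed in: The heaviest tin is in the fingers, still, within 0.25 rad of upright, its underside over 14 cm above the counter (its middle over 18.5 cm), clear of the other tins; those stand upright, let go, at rest, within 35 mm of their start, undersides below 10 mm (height (world z) of heaviest_tin above 0.185 m and angle between heaviest_tin's own z axis and vertical below 0.25 rad and contact force between heaviest_tin and the fingers above 1 N and linear speed of each of tin_a, tin_b, tin_c below 0.03 m/s and distance of each of lighter_tin_1, lighter_tin_2 from where it was at the start of the episode below 0.035 m and height (world z) of each of lighter_tin_1, lighter_tin_2 below 0.055 m and angle between each of lighter_tin_1, lighter_tin_2's own z axis and vertical below 0.1 rad and contact force between each of lighter_tin_1, lighter_tin_2 and the fingers below 0.1 N and contact force between heaviest_tin and lighter_tin_1 below 0.2 N and contact force between heaviest_tin and lighter_tin_2 below 0.2 N); the arm keeps its last pose, push and grip.
It fails at once if a bystander is shifted by more than 30 mm (distance of any of weight_big, weight_small, spoon, dish, packet, jar_tall, jar_low, mortar from where it was at the start of the episode above 0.03 m).
It fails at once if a tin is tipped by more than 0.6 rad (angle between any of tin_a, tin_b, tin_c's own z axis and vertical above 0.6 rad).
It fails at once if a tin is let go in the air, its underside over 25 mm above the counter ((height (world z) of tin_a above 0.025 m and contact force between tin_a and the fingers below 0.05 N) or (height (world z) of tin_b above 0.025 m and contact force between tin_b and the fingers below 0.05 N) or (height (world z) of tin_c above 0.025 m and contact force between tin_c and the fingers below 0.05 N)).
It also fails if it takes over 70 s, if anything falls off the work surface, if the arm or the gripper's body presses on something with over 40 N, if the wrist force passes 120 N, or if a joint passes its speed limit or range.

## Robot

A 6-joint arm with a two-finger parallel gripper is mounted at the origin on the work surface. World frame = base frame: x ahead of the robot, y to its left, z up, the work surface at z = 0. Lengths are in m, angles in rad, forces in N, time in s.
With the tool pointing down it reaches from about 0.4 to 0.925 m from the base axis. Payload 3.4 kg.
Tool frame: the origin (TCP) lies midway between the tips of the shut fingers; the grasp point (between the pads) lies 19 mm behind it (bot.hold_point_z is the distance from the TCP to the grasp point, in m); z points along the fingers, y is the direction in which the jaws open and shut (so a half turn about z gives the same grasp; the last joint's range is limited). The gripper opens to 85 mm and grips with 20 to 120 N. Pads are 22 mm wide; open, the fingers measure 114 mm over their backs; the gripper's body (76 mm by 85 mm) begins 54 mm behind the grasp point. The pads swing forward as they close: fully open they stand 13 mm farther back than shut.
Start: joints at [1.042, 0.307, 1.506, -0, 1.328, -0.073], TCP at [0.253, 0.517, 0.231] pointing down, gripper open.
Joint ranges: [-3.12, 3.12], [-1.05, 2.28], [0.14, 2.33], [-1.42, 4.57], [0.1, 2.73], [-2.68, 2.68]. Speed limits (rad/s): [2.57, 2.57, 3.14, 3.14, 3.14, 3.14].

## Interface

Orientations are given as a unit quaternion [w, x, y, z].
In Python, from station import telemetry, optics, job, bot gives the robot as it stands. The module is installed in compiled form; this text tells all that it offers.
- The arm moves only by the tool move_arm, never from a script. Its argument "targets" is text: rows parted by semicolons, each of 4 numbers parted by spaces: the shift along the world's x, y, z in units of 3 cm (1.0 is 3 cm), then the turn about the world's z in units of 6 degrees (1.0 is 6 degrees). A call has 1 to 20 rows; each row shifts and turns the commanded pose from where the row before left it; what a row does not reach is not made up. A row lasts 1/12 s, in which the tool goes at most 41.7 mm and 7.16 degrees, less where a joint would pass 70% of its speed; a pose out of reach is approached as far as the arm can. A call with a number of a shift or a turn outside -1 to 1 is refused whole. A call with a gripper value outside its range is refused whole. "gripper" is the opening, from 0 (shut) to 1 (fully open), set as the call begins (left out, the last holds). The fingers move at their own pace and stop on an object; "force" is the grip in N (left out, the last holds). Time passes only in rows, so rows that do not move let the fingers close. It gives the time, the measured TCP pose, the force and the opening at its end, in the units of the state.
- telemetry.sense(): the state, without advancing time (a new reading comes with each control period).
- optics.get_image(name): name is "side" or "top"; returns a dict with "color" (400x640x3 uint8, red, green, blue), "range_z" (400x640 float32, m along the optical axis (not along the pixel's ray), 0 where there is no reading), "vertical_fov" (degrees; the focal length in pixels is half the picture's height over the tangent of half this angle, whatever the lens; pixels are square), "cx", "cy" (the principal point, pixels), "k1" (the pictures are not rectified: a ray, as slopes to the right and down, at radius r is drawn at 1 + k1 r^2 times it, then the intrinsics apply), "world_from_camera" (4x4, takes a point from camera to world coordinates). Camera axes: x right, y up, looking along -z (the intrinsics and any distortion apply to the point x, -y, -z); pixel columns grow to the right and rows downward; lengths in m; the calibration is good to about 2 mm. A picture is of the moment at which its call begins.
- job.finish_job(): hands the job in, once; it reports no verdict.
The state is a dict: "clock": time; "q": joint angles; "qd": joint speeds; "tau": joint torques, N m; "ee_pos": TCP position; "ee_rot": TCP orientation; "contact_force": force on the tool from outside, world axes, zero at the start; "ft_torque": the same for the moment, N m; "gripper_width": finger opening in m.
Only numpy, scipy, OpenCV 4.12 (cv2) and the standard library are available. Lean on these libraries where they do the work, as an engineer would, in place of code of your own. Each camera call takes 0.05 s, during which the arm holds its last target.

## Working session

There is one attempt and no reset: what is moved stays moved. The work goes in short steps, Python scripts to look and compute and a tool call to move; the robot and the scene stay as the last step left them, time stands still between calls to the robot, and variables do not carry over. Pictures are saved under pics/ and viewed, and the job is handed in when it is done.

Besides the shell and the picture viewer there is one more tool, called after ">>>" by a JSON object that holds its "fn" and its "kwargs". move_arm: Moves the arm, as the interface text tells. Its arguments: {"type":"object","properties":{"targets":{"type":"string"},"gripper":{"type":"number"},"force":{"type":"number"}},"required":["targets"]}

```bash
mkdir -p pics
python3 - <<'E'
from station import telemetry, optics, job, bot
import cv2,numpy as np
print(telemetry.sense(), bot.hold_point_z)
for n in("top","side"):
    d=optics.get_image(n); cv2.imwrite(f"pics/{n}0.png",d["color"][:,:,::-1]); np.savez(f"{n}0.npz",**d)
    print(n,d["vertical_fov"],d["cx"],d["cy"],d["k1"],d["world_from_camera"].round(3).tolist())
E
```

```text
{'clock': 0.0, 'q': array([ 1.04249018e+00,  3.07555491e-01,  1.50767450e+00, -2.43189376e-05,
        1.32843685e+00, -7.34930302e-02]), 'qd': array([ 6.63496032e-04,  9.03492547e-04, -1.73240210e-03,  5.56718165e-05,
        2.56059899e-03,  8.76867571e-04]), 'tau': array([-2.73308133e-04, -4.57552886e+01, -2.51914233e+01, -2.24846162e-04,
        1.33424130e-02,  2.79080012e-05]), 'ee_pos': array([0.25225975, 0.51591611, 0.23039068]), 'ee_rot': array([-2.96101897e-04,  2.25448638e-01,  9.74254503e-01, -9.93993125e-04]), 'contact_force': array([ 0.36077517, -0.48462576,  0.38127547]), 'ft_torque': array([-0.00793495,  0.00284354,  0.00293996]), 'gripper_width': 0.08579715939117022} 0.0187
top 55.85267549781905 317.06863852882276 200.49396620310264 -0.02753098909551911 [[-0.001, 0.991, -0.133, 0.488], [-1.0, -0.002, -0.008, -0.05], [-0.008, 0.133, 0.991, 0.873], [0.0, 0.0, 0.0, 1.0]]
side 54.548385153998744 319.24672888613026 199.68299932280723 -0.07276872840902641 [[0.759, 0.351, -0.548, 0.045], [-0.651, 0.418, -0.634, -0.677], [0.006, 0.838, 0.546, 0.596], [0.0, 0.0, 0.0, 1.0]]
```

View pics/top0.png

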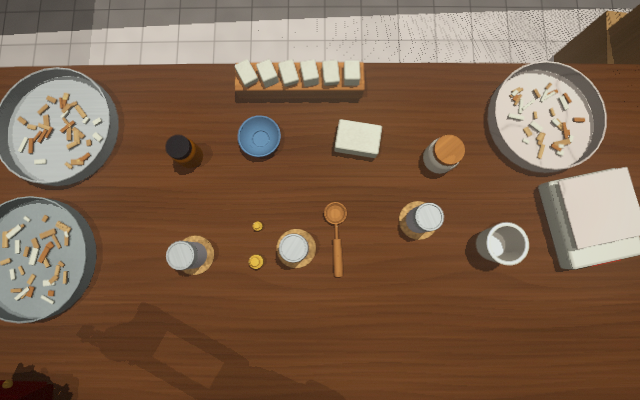

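View pics/side0.png

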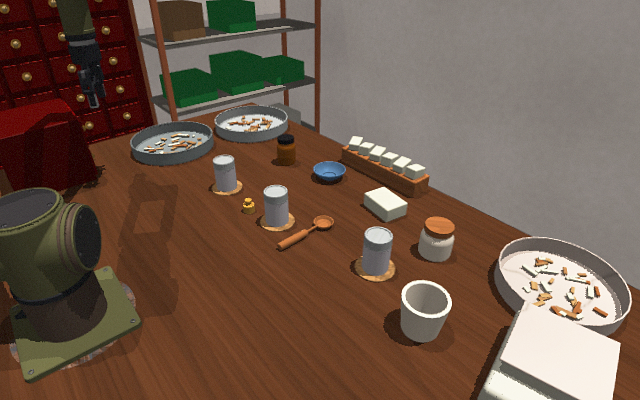

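The top view shows the tin lids at about (180,255), (293,247) and (428,217). The brass weights are at (256,262) and (257,226), the spoon is along column 336, and the mortar is at (503,245). Next I'll convert these to world positions.

```bash
cat > h.py <<'E'
import numpy as np,cv2
def world(d):
    H,W=d["range_z"].shape; f=H/2/np.tan(np.radians(float(d["vertical_fov"]))/2)
    K=np.array([[f,0,float(d["cx"])],[0,f,float(d["cy"])],[0,0,1]])
    u,v=np.meshgrid(np.arange(W),np.arange(H))
    p=np.stack([u,v],-1).reshape(-1,1,2).astype(np.float64)
    s=cv2.undistortPoints(p,K,np.array([float(d["k1"]),0,0,0,0])).reshape(H,W,2)
    z=d["range_z"]; c=np.stack([s[...,0]*z,-s[...,1]*z,-z,np.ones_like(z)],-1)
    return (c@np.asarray(d["world_from_camera"]).T)[...,:3]
E
python3 - <<'E'
from h import *
d=np.load("top0.npz");P=world(d);Z=P[...,2]
def rep(n,u,v,lo,hi,r=30):
    m=np.zeros(Z.shape,bool);m[v-r:v+r,u-r:u+r]=1
    m&=(Z>lo)&(Z<hi)&(d["range_z"]>0);q=P[m]
    if not len(q):print(n,"none");return
    c,rad=cv2.minEnclosingCircle(q[:,:2].astype(np.float32))
    print(n,len(q),"z",np.median(q[:,2]).round(4),"x",q[:,0].min().round(3),q[:,0].max().round(3),"y",q[:,1].min().round(3),q[:,1].max().round(3),"circ",np.round(c,4),round(rad,4))
for n,u,v in(("L",180,255),("M",293,247),("R",428,217)):rep(n+" lid",u,v,.08,.11,22)
rep("wbig",256,262,.012,.06,12);rep("wsm",257,226,.01,.05,12)
rep("spoon",336,240,.004,.06,32);rep("mortar",503,245,.03,.11,35);rep("jarlow",447,150,.03,.11,30);rep("jartall",182,152,.03,.12,30);rep("dish",260,137,.01,.06,30)
d=np.load("side0.npz");P=world(d);Z=P[...,2]
for n,u,v in(("L",224,160),("M",275,192),("R",377,236)):rep(n+" lid side",u,v,.086,.11,18)
E
```

```text
L lid 706 z 0.0914 x 0.451 0.509 y 0.209 0.268 circ [0.4801 0.2392] 0.0306
M lid 663 z 0.0916 x 0.466 0.524 y -0.023 0.035 circ [0.4959 0.0052] 0.03
R lid 679 z 0.0918 x 0.53 0.588 y -0.305 -0.245 circ [ 0.5599 -0.2754] 0.0304
wbig 165 z 0.0231 x 0.451 0.48 y 0.078 0.11 circ [0.4661 0.0942] 0.016
wsm 73 z 0.0169 x 0.536 0.557 y 0.082 0.104 circ [0.546 0.093] 0.0108
spoon 601 z 0.0133 x 0.444 0.587 y -0.147 -0.013 circ [ 0.5116 -0.0799] 0.0799
mortar 1164 z 0.069 x 0.461 0.546 y -0.487 -0.399 circ [ 0.5027 -0.4423] 0.0457
jarlow 1075 z 0.0786 x 0.669 0.74 y -0.362 -0.291 circ [ 0.706  -0.3283] 0.038
jartall 796 z 0.0878 x 0.683 0.74 y 0.228 0.285 circ [0.7121 0.2569] 0.03
dish 983 z 0.0192 x 0.705 0.804 y 0.042 0.14 circ [0.7543 0.092 ] 0.0501
L lid side 210 z 0.0923 x 0.446 0.507 y 0.209 0.271 circ [0.4752 0.2398] 0.0318
M lid side 298 z 0.0914 x 0.464 0.523 y -0.024 0.036 circ [0.493  0.0064] 0.0306
R lid side 452 z 0.0912 x 0.527 0.587 y -0.305 -0.247 circ [ 0.5581 -0.2748] 0.0312
```

Averaged tin centres: left (0.478, 0.2395), middle (0.4945, 0.0055), right (0.559, -0.275). I'll keep the current jaw yaw of about 64°, since it clears everything. First, move above the left tin.

>>> {"fn": "move_arm", "kwargs": {"targets": "0.63 -0.77 0 0;0.63 -0.77 0 0;0.63 -0.77 0 0;0.63 -0.77 0 0;0.63 -0.77 0 0;0.63 -0.77 0 0;0.63 -0.77 0 0;0.63 -0.77 0 0;0.63 -0.77 0 0;0.63 -0.77 0 0;0.63 -0.77 0 0;0.6 -0.75 0 0;0 0 -0.8 0;0 0 -0.8 0;0 0 -0.4 0;0 0 0 0;0 0 0 0", "gripper": 1, "force": 60}}

```text
clock: 1.52
ee_pos: [0.4778, 0.2396, 0.1705]
ee_rot: [-0.001, 0.226, 0.974, -0.001]
contact_force: [0.8, 1.0, -0.1]
gripper_width: 0.0856
```

Now (0.4778, 0.2396), which is on target. Next I descend 0.128 m to TCP z 0.042.

>>> {"fn": "move_arm", "kwargs": {"targets": "0 0 -0.6 0;0 0 -0.7 0;0 0 -0.7 0;0 0 -0.7 0;0 0 -0.6 0;0 0 -0.5 0;0 0 -0.3 0;0 0 -0.17 0;0 0 0 0;0 0 0 0;0 0 0 0"}}

```text
clock: 2.43
ee_pos: [0.4795, 0.2404, 0.0443]
ee_rot: [0.001, 0.225, 0.974, 0.001]
contact_force: [0.4, -0.0, -0.7]
gripper_width: 0.0856
```

>>> {"fn": "move_arm", "kwargs": {"targets": "0 0 0 0;0 0 0 0;0 0 0 0;0 0 0 0;0 0 0 0;0 0 0 0;0 0 0 0;0 0 0 0;0 0 0 0;0 0 0 0;0 0 0 0;0 0 0 0", "gripper": 0, "force": 60}}

```text
clock: 3.43
ee_pos: [0.4791, 0.2403, 0.0443]
ee_rot: [0.001, 0.225, 0.974, 0.001]
contact_force: [-0.7, 0.3, 5.4]
gripper_width: 0.0592
```

>>> {"fn": "move_arm", "kwargs": {"targets": "0 0 0.1 0;0 0 0.2 0;0 0 0.3 0;0 0 0.3 0;0 0 0.3 0;0 0 0.15 0;0 0 0.05 0;0 0 0 0;0 0 0 0;0 0 0 0;0 0 0 0;0 0 0 0"}}

```text
clock: 4.43
ee_pos: [0.4782, 0.2398, 0.0848]
ee_rot: [-0.0, 0.225, 0.974, -0.0]
contact_force: [0.6, -0.1, -2.7]
gripper_width: 0.0592
```

```bash
cat > w.py <<'E'
from station import telemetry, optics
import numpy as np,cv2,sys
F=[];T=[];E=[]
for i in range(8):
    d=optics.get_image("side") ; s=telemetry.sense(); F.append(s["contact_force"]);T.append(s["tau"]);E.append(s["ee_pos"])
print("F",np.mean(F,0).round(2),np.std(F,0).round(2),"tau",np.mean(T,0).round(2),"ee",np.mean(E,0).round(4),s["clock"],s["gripper_width"])
cv2.imwrite(f"pics/{sys.argv[1]}.png",d["color"][:,:,::-1])
E
python3 w.py liftL
```

```text
F [-0.17 -0.09 -2.47] [0.36 0.56 0.26] tau [ 0.00e+00 -4.68e+01 -1.92e+01  0.00e+00  1.00e-02  0.00e+00] ee [0.4784 0.2399 0.085 ] 4.8333 0.05923374836015566
```

View pics/liftL.png

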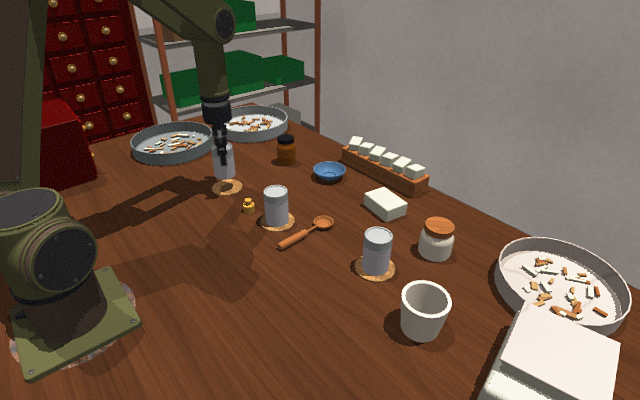

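The picture shows the left tin at (224,160), upright and clear of its mat at (227,187). It pulls 2.5 N, so about 0.25 kg. I'll set it back.

>>> {"fn": "move_arm", "kwargs": {"targets": "0 0 -0.2 0;0 0 -0.3 0;0 0 -0.3 0;0 0 -0.25 0;0 0 -0.15 0;0 0 -0.1 0;0 0 -0.06 0;0 0 0 0;0 0 0 0;0 0 0 0"}}

```text
clock: 5.67
ee_pos: [0.4788, 0.2401, 0.0445]
ee_rot: [0.0, 0.225, 0.974, 0.0]
contact_force: [-0.3, 0.1, -2.8]
gripper_width: 0.0587
```

>>> {"fn": "move_arm", "kwargs": {"targets": "0 0 -0.03 0;0 0 0 0;0 0 0 0"}}

```text
clock: 5.92
ee_pos: [0.4789, 0.2401, 0.0443]
ee_rot: [0.0, 0.225, 0.974, 0.0]
contact_force: [-1.5, -0.6, 5.9]
gripper_width: 0.0584
```

>>> {"fn": "move_arm", "kwargs": {"targets": "0 0 -0.03 0;0 0 0 0;0 0 0 0"}}

```text
clock: 6.17
ee_pos: [0.4789, 0.2401, 0.0443]
ee_rot: [0.001, 0.225, 0.974, 0.0]
contact_force: [-3.1, -1.4, 13.0]
gripper_width: 0.059
```

It is in contact with the mat, so I release it.

>>> {"fn": "move_arm", "kwargs": {"targets": "0 0 0.03 0;0 0 0 0;0 0 0 0;0 0 0 0;0 0 0 0;0 0 0 0;0 0 0 0;0 0 0 0;0 0 0 0;0 0 0 0", "gripper": 1}}

```text
clock: 7.0
ee_pos: [0.4785, 0.2399, 0.0435]
ee_rot: [-0.0, 0.225, 0.974, -0.0]
contact_force: [-0.2, 1.0, 0.4]
gripper_width: 0.0854
```

>>> {"fn": "move_arm", "kwargs": {"targets": "0 0 0.3 0;0 0 0.6 0;0 0 0.8 0;0 0 0.8 0;0 0 0.8 0;0 0 0.7 0;0 0 0.3 0;0 0 0 0"}}

```text
clock: 7.67
ee_pos: [0.4802, 0.2406, 0.1754]
ee_rot: [0.002, 0.225, 0.974, 0.002]
contact_force: [0.4, -0.7, -0.2]
gripper_width: 0.0854
```

```bash
python3 w.py relL
```

```text
F [ 0.06  0.2  -0.3 ] [0.46 0.71 0.36] tau [ 1.000e-02 -4.377e+01 -2.299e+01  0.000e+00 -0.000e+00 -0.000e+00] ee [0.4778 0.2397 0.1716] 8.0667 0.08544128076862981
```

View pics/relL.png

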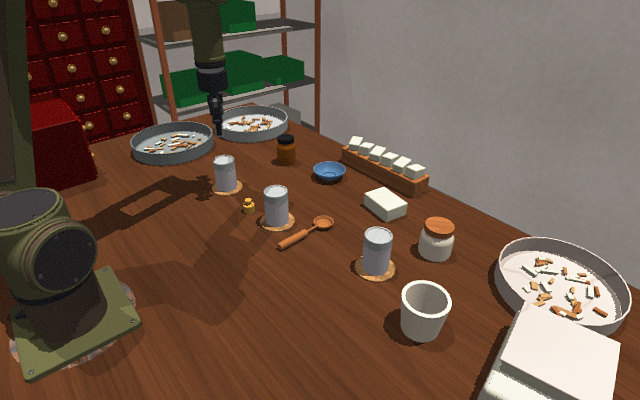

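The left tin is back upright on its mat at (225,175). Now the middle one.

>>> {"fn": "move_arm", "kwargs": {"targets": "0.06 -0.6 0 0;0.06 -0.9 0 0;0.06 -0.9 0 0;0.06 -0.9 0 0;0.06 -0.9 0 0;0.06 -0.9 0 0;0.06 -0.9 0 0;0.06 -0.9 0 0;0.06 -0.6 0 0;0.02 -0.3 0 0;0 0 0 0;0 0 0 0;0 0 0 0"}}

```text
clock: 9.15
ee_pos: [0.4951, 0.0069, 0.1722]
ee_rot: [-0.0, 0.225, 0.974, 0.0]
contact_force: [0.4, 0.7, 1.0]
gripper_width: 0.0857
```

>>> {"fn": "move_arm", "kwargs": {"targets": "0 -0.05 -0.6 0;0 0 -0.7 0;0 0 -0.7 0;0 0 -0.7 0;0 0 -0.6 0;0 0 -0.5 0;0 0 -0.3 0;0 0 -0.2 0;0 0 0 0;0 0 0 0;0 0 0 0"}}

```text
clock: 10.07
ee_pos: [0.4961, 0.0046, 0.0442]
ee_rot: [0.001, 0.225, 0.974, 0.0]
contact_force: [1.3, -0.8, 0.5]
gripper_width: 0.0857
```

>>> {"fn": "move_arm", "kwargs": {"targets": "0 0 0 0;0 0 0 0;0 0 0 0;0 0 0 0;0 0 0 0;0 0 0 0;0 0 0 0;0 0 0 0;0 0 0 0;0 0 0 0;0 0 0 0;0 0 0 0", "gripper": 0, "force": 60}}

```text
clock: 11.07
ee_pos: [0.4963, 0.0047, 0.0447]
ee_rot: [0.001, 0.226, 0.974, 0.0]
contact_force: [0.7, 1.0, 5.8]
gripper_width: 0.0588
```

>>> {"fn": "move_arm", "kwargs": {"targets": "0 0 0.1 0;0 0 0.2 0;0 0 0.3 0;0 0 0.3 0;0 0 0.3 0;0 0 0.15 0;0 0 0.05 0;0 0 0 0;0 0 0 0;0 0 0 0;0 0 0 0;0 0 0 0"}}

```text
clock: 12.07
ee_pos: [0.495, 0.0045, 0.0851]
ee_rot: [-0.0, 0.225, 0.974, -0.0]
contact_force: [-0.6, 0.2, -3.2]
gripper_width: 0.0587
```

```bash
python3 w.py liftM
```

```text
F [ 0.08 -0.22 -2.87] [0.39 0.5  0.32] tau [ 0.000e+00 -4.309e+01 -1.834e+01  0.000e+00  1.000e-02 -0.000e+00] ee [0.4952 0.0045 0.0853] 12.4667 0.05907265090362765
```

View pics/liftM.png

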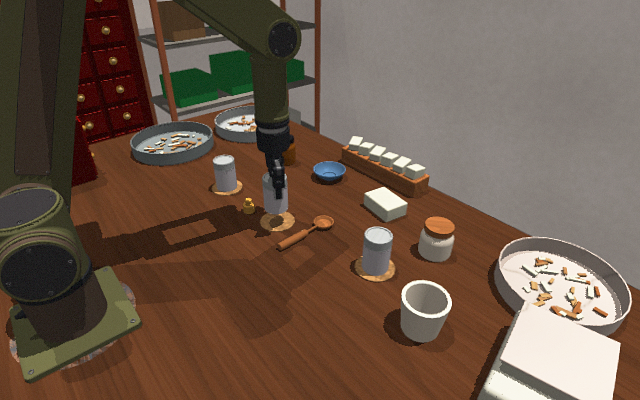

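The middle tin at (275,192) is lifted clear of its mat and weighs about 0.29 kg. The left was 0.25 kg, so the right should be the heavy one, to be confirmed by lifting it. I'll lower the middle tin.

>>> {"fn": "move_arm", "kwargs": {"targets": "0 0 -0.2 0;0 0 -0.3 0;0 0 -0.3 0;0 0 -0.25 0;0 0 -0.15 0;0 0 -0.1 0;0 0 -0.06 0;0 0 -0.03 0;0 0 0 0;0 0 0 0"}}

```text
clock: 13.3
ee_pos: [0.4946, 0.0045, 0.0447]
ee_rot: [-0.0, 0.225, 0.974, -0.0]
contact_force: [-3.1, 0.8, 7.6]
gripper_width: 0.0592
```

It's down and touching the mat (+7.6 N). Release.

>>> {"fn": "move_arm", "kwargs": {"targets": "0 0 0 0;0 0 0 0;0 0 0 0;0 0 0 0;0 0 0 0;0 0 0 0;0 0 0 0;0 0 0 0;0 0 0 0;0 0 0 0", "gripper": 1}}

```text
clock: 14.13
ee_pos: [0.4953, 0.0044, 0.0438]
ee_rot: [-0.0, 0.225, 0.974, -0.0]
contact_force: [-0.2, 0.3, 0.4]
gripper_width: 0.0854
```

>>> {"fn": "move_arm", "kwargs": {"targets": "0 0 0.3 0;0 0 0.6 0;0 0 0.8 0;0 0 0.8 0;0 0 0.8 0;0 0 0.7 0;0 0 0.3 0;0 0 0 0;0 0 0 0;0 0 0 0"}}

```text
clock: 14.97
ee_pos: [0.4942, 0.0045, 0.1717]
ee_rot: [-0.001, 0.225, 0.974, -0.0]
contact_force: [-0.2, -0.2, -0.4]
gripper_width: 0.0853
```

```bash
python3 w.py relM
```

```text
F [-0.09  0.23  0.36] [0.51 0.63 0.41] tau [ 1.000e-02 -3.934e+01 -2.214e+01 -0.000e+00  1.000e-02  0.000e+00] ee [0.4946 0.0045 0.1717] 15.3667 0.08526942967117994
```

View pics/relM.png

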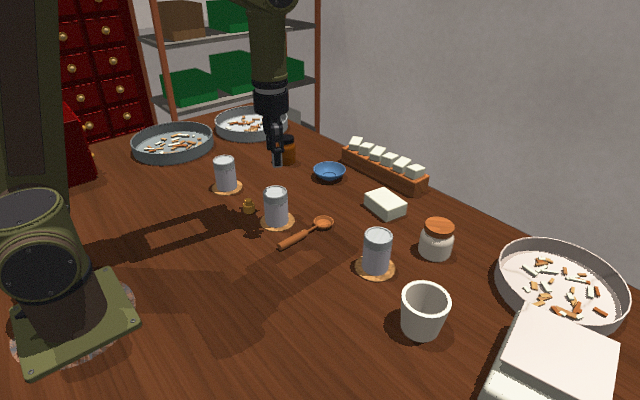

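The middle tin is upright on its mat at (276,207). Now the right tin.

>>> {"fn": "move_arm", "kwargs": {"targets": "0.15 -0.6 0 0;0.2 -0.9 0 0;0.2 -0.9 0 0;0.2 -0.9 0 0;0.2 -0.9 0 0;0.2 -0.9 0 0;0.2 -0.9 0 0;0.2 -0.9 0 0;0.2 -0.9 0 0;0.2 -0.8 0 0;0.15 -0.5 0 0;0.05 -0.22 0 0;0 0 0 0;0 0 0 0;0 0 0 0"}}

```text
clock: 16.62
ee_pos: [0.5592, -0.2736, 0.1726]
ee_rot: [-0.001, 0.225, 0.974, 0.0]
contact_force: [0.3, -0.8, -1.0]
gripper_width: 0.0854
```

>>> {"fn": "move_arm", "kwargs": {"targets": "0 -0.03 -0.6 0;0 0 -0.7 0;0 0 -0.7 0;0 0 -0.7 0;0 0 -0.6 0;0 0 -0.5 0;0 0 -0.3 0;0 0 -0.2 0;0 0 0 0;0 0 0 0;0 0 0 0"}}

```text
clock: 17.53
ee_pos: [0.5606, -0.2762, 0.0449]
ee_rot: [0.001, 0.225, 0.974, -0.0]
contact_force: [0.6, 0.6, 0.2]
gripper_width: 0.0854
```

>>> {"fn": "move_arm", "kwargs": {"targets": "0 0 0 0;0 0 0 0;0 0 0 0;0 0 0 0;0 0 0 0;0 0 0 0;0 0 0 0;0 0 0 0;0 0 0 0;0 0 0 0;0 0 0 0;0 0 0 0", "gripper": 0, "force": 70}}

```text
clock: 18.53
ee_pos: [0.5606, -0.2761, 0.0451]
ee_rot: [0.001, 0.226, 0.974, -0.0]
contact_force: [-0.4, 1.3, 6.0]
gripper_width: 0.0591
```

>>> {"fn": "move_arm", "kwargs": {"targets": "0 0 0.1 0;0 0 0.2 0;0 0 0.3 0;0 0 0.3 0;0 0 0.3 0;0 0 0.15 0;0 0 0.05 0;0 0 0 0;0 0 0 0;0 0 0 0;0 0 0 0;0 0 0 0"}}

```text
clock: 19.53
ee_pos: [0.5595, -0.2758, 0.0853]
ee_rot: [-0.0, 0.225, 0.974, 0.0]
contact_force: [0.4, -0.6, -6.9]
gripper_width: 0.0588
```

```bash
python3 w.py liftR
```

```text
F [ 0.12  0.12 -6.6 ] [0.26 0.25 0.32] tau [ 0.000e+00 -5.757e+01 -2.253e+01 -0.000e+00  2.000e-02  0.000e+00] ee [ 0.5597 -0.276   0.0856] 19.9333 0.05856824725468571
```

View pics/liftR.png

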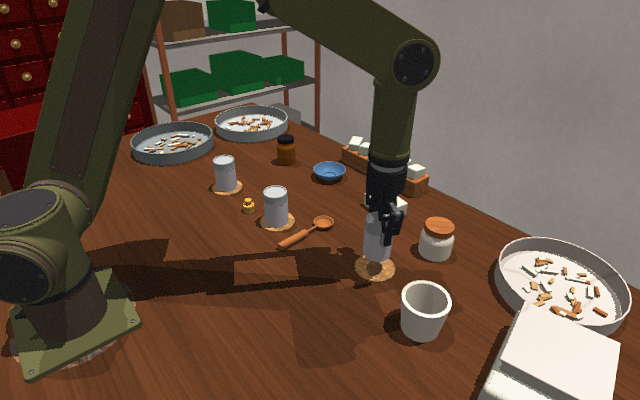

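The right tin at (376,240) hangs clear of its mat and weighs about 0.67 kg, so it is the heaviest. I'll raise it.

>>> {"fn": "move_arm", "kwargs": {"targets": "0 0 0.2 0;0 0 0.4 0;0 0 0.5 0;0 0 0.6 0;0 0 0.6 0;0 0 0.6 0;0 0 0.6 0;0 0 0.5 0;0 0 0.3 0;0 0 0.2 0;0 0 0.1 0;0 0 0 0;0 0 0 0;0 0 0 0;0 0 0 0;0 0 0 0;0 0 0 0"}}

```text
clock: 21.35
ee_pos: [0.5596, -0.276, 0.2232]
ee_rot: [-0.0, 0.225, 0.974, 0.0]
contact_force: [0.3, -0.1, -7.0]
gripper_width: 0.0589
```

```bash
python3 w.py final
python3 - <<'E'
from h import *
from station import optics
d=optics.get_image("top");cv2.imwrite("pics/finaltop.png",d["color"][:,:,::-1]);P=world(d)
def rep(n,u,v,lo,hi,r=20):
    m=np.zeros(P.shape[:2],bool);m[v-r:v+r,u-r:u+r]=1
    q=P[m&(P[...,2]>lo)&(P[...,2]<hi)]
    print(n,len(q),np.round(cv2.minEnclosingCircle(q[:,:2].astype(np.float32)),3) if 0 else cv2.minEnclosingCircle(q[:,:2].astype(np.float32)),np.median(q[:,2]))
rep("L",180,255,.08,.11);rep("M",293,247,.08,.11)
s=optics.get_image("side");P=world(s);c=s["color"]
q=P[150:290,340:420].reshape(-1,3)
k=q[(np.hypot(q[:,0]-.56,q[:,1]+.276)<.036)&(q[:,2]>.06)]
print("held zmin",np.percentile(k[:,2],[0,1,5]),len(k))
E
```

```text
F [-0.15 -0.08 -6.3 ] [0.35 0.53 0.55] tau [-0.000e+00 -5.468e+01 -2.794e+01 -0.000e+00  2.000e-02  0.000e+00] ee [ 0.5598 -0.2761  0.2237] 21.75 0.05901330223920853
L 708 ((0.48024752736091614, 0.2391892820596695), 0.030457671731710434) 0.09143412123949729
M 666 ((0.49325552582740784, 0.00350034236907959), 0.029966184869408607) 0.09168141866314661
held zmin [0.18138758 0.18318472 0.18727064] 1315
```

View pics/final.png

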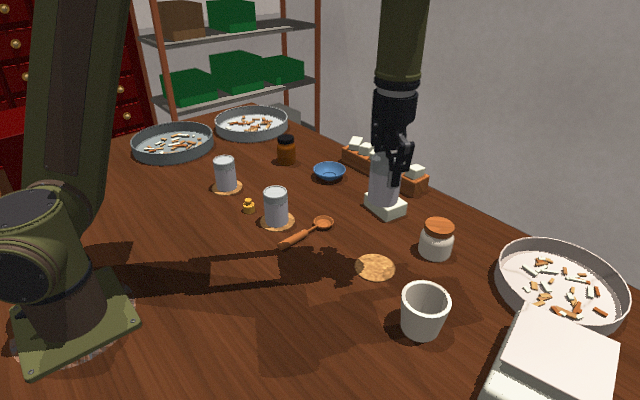

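View pics/finaltop.png

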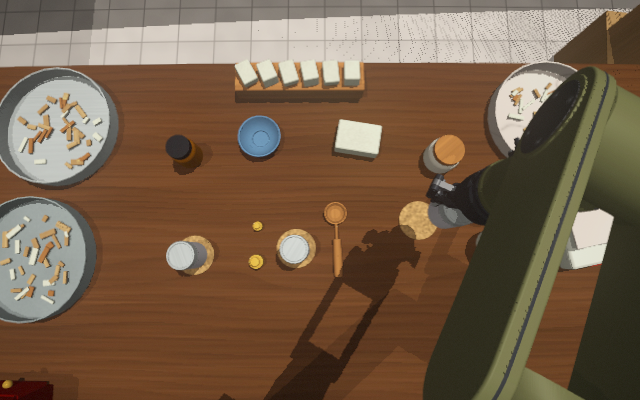

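The held tin at (383,185) is upright, with its underside at about 0.18 m. The other two stand on their mats, within about 3 mm of where they started, and the bystanders look unmoved.

```bash
python3 -c "
from station import job;print(job.finish_job())"
```

```text
the job is handed in; nothing more can be done
None
```

The tin from the right mat is the full one. I handed the job in with it held up, still and upright; no verdict is reported.

- **Weights:** I lifted each tin about 4 cm over its mat, from left to right. The wrist force gave about 0.25 kg for the left, 0.29 kg for the middle and 0.67 kg for the right.
- **Held tin:** the last check put its underside at about 18 cm, with a grip setting of 70 N and a steady pull of about 6.3–6.6 N.
- **Other two tins:** both stand upright on their own mats, about 0–3 mm from where they started.
- **Bystanders:** they look unmoved in both pictures, but I did not measure them again. In the top view the arm hides the mortar; the side view shows it in place.
- **Time:** about 22 s of the 70 s allowed.

No check failed. One minor surprise: the left tin was still hanging when first lowered, so I eased it down in small steps until it touched the mat. The second step pressed it on the mat with about 13 N before I let go.

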